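# Close the media tub and balance the hold-down weight on its domed lid

### The arm

A 7-joint arm with a two-finger parallel gripper is mounted at the origin on the work surface. World frame = base frame: x ahead of the robot, y to its left, z up, the work surface at z = 0. Lengths are in m, angles in rad, forces in N, time in s.
With the tool pointing down it reaches from about 0.425 to 0.875 m from the base axis. Payload 4.7 kg.
Tool frame: the origin (TCP) lies on the centre line of the jaws, within the pads' length; the fingertips stand 14 mm ahead of it and the grasp point (between the pads) lies 5 mm behind it; z points along the fingers, y is the line along which they close (so a half turn about z gives the same grasp; the last joint's range is limited). The gripper opens to 87 mm and grips with 3 to 60 N. Pads are 19 mm wide; open, the fingers measure 117 mm over their backs; the gripper's body (75 mm by 190 mm) begins 51 mm behind the grasp point.
Start: joints at [-1.187, 0.321, -0.07, 1.45, 0.023, 1.371, -0.057], TCP at [0.235, 0.606, 0.237] pointing down, gripper open.
Joint ranges: [-2.86, 2.86], [-0.3, 2.09], [-1.38, 1.24], [0.06, 2.45], [-1.56, 4.7], [0.09, 2.05], [-2.69, 2.69]. Speed limits (rad/s): [2.57, 2.57, 3.14, 3.14, 3.14, 3.14, 3.14].

### API

Orientations are given as a rotation vector (axis times angle).
In Python, from bench import ctrl gives the robot as it stands.
- The arm moves only by the tool send_rows, never from a script. Its argument "steps" is a list of rows, each an object of numbers: "tx", "ty", "tz": the shift along the tool's x, y, z in units of 60 mm (1.0 is 60 mm); "turn": the turn about the tool's z in units of 8 degrees (1.0 is 8 degrees); "grip": the opening, from 0 (shut) to 1 (fully open). A call has 1 to 12 rows; each row shifts and turns the commanded pose from where the row before left it, along the tool's axes as they then stand; what a row does not reach is not made up. A row lasts 1/8 s, in which the tool goes at most 62.5 mm and 10.7 degrees, less where a joint would pass 70% of its speed; a pose out of reach is approached as far as the arm can. A call is refused whole if a number of a shift passes 1 or a number of a turn 1, either way. A call with a gripper value outside its range is refused whole. The fingers move at their own pace and stop on an object; "newtons" is the grip in N (left out, the last holds). Time passes only in rows, so rows that do not move let the fingers close. It gives the time, the measured TCP pose, the force, the opening and the grip force at its end, in the units of the state.
- ctrl.get_state(): the state, without advancing time (a new reading comes with each control period).
- ctrl.get_image(name): name is "scene" or "top" or "wrist"; returns a dict with "pixels" (480x640x3 uint8, red, green, blue), "K" (3x3 intrinsics, pixels), "cam_to_world" (4x4, takes a point from camera to world coordinates); the wrist camera has in their place "T_tool_cam" (4x4, takes a point from camera to tool coordinates, whose origin is the TCP and whose axes are the flange's). Camera axes: x right, y down, z forward; pixel columns grow to the right and rows downward; lengths in m; the calibration is good to about 2 mm. A picture is of the moment at which its call begins: read the wrist's pose just before it. There is no depth.
- ctrl.close_job(): hands the job in; it is judged then, once.
The state is a dict: "time": time; "joint_positions": joint angles; "qd": joint speeds; "joint_torque": joint torques, N m; "position": TCP position; "tool_rot": TCP orientation; "ft_force": force on the tool from outside, world axes, zero at the start; "torque": the same for the moment, N m; "grip_width": opening from 0.0 (shut) to 1.0 (fully open); "grip_force": force on a finger pad.
Only numpy, scipy, OpenCV 4.12 (cv2) and the standard library are available. Lean on these libraries where they do the work, as an engineer would, in place of code of your own. Each camera call takes 0.05 s, during which the arm holds its last target. There are 200 camera calls.

### The job

The lid of the media tub is standing ajar: first press it down on its stiff hinge until it sits level and fully home on the rim. Then take the steel hold-down weight off its sloped rest and set it down, without dropping it, flat side down on the very top of the lid's dome, so that it stays balanced there level by itself and keeps the seal pressed. Leave the bottle, the beaker and the column fitting where they stand.

Things in the scene. Friction and masses are not known exactly. Their poses are not given: they have to be found in the camera images.
- tub: Round white plastic tub, 120 mm in diameter and 110 mm tall, fixed to the bench. Origin: centre of its underside; z up; its -x side is where the lid's tab is, its +x side carries the hinge, whose axis is level, along y, 72 mm from the tub's centre at the height of the rim (110 mm).
- lid (a joint): Opening angle of the tub's lid (rad): 0 = seated level on the rim, positive = tab side raised. The hinge is stiff: the lid stays where it is left, and takes about 6 N down on the tab to close. The lid is a grey plastic disc, 128 mm in diameter, 7 mm thick, with a dome on it and a flat press tab, 36 mm wide, standing out 33 mm across from the hinge.
- lid_top (a point): Top point of the lid's dome, on the tub's axis when the lid is closed (then 140 mm above the bench). The dome is smooth and spherical, 94 mm wide, radius of curvature 58 mm. The point moves with the lid; its axes are the tub's when closed.
- lid_tab (a point): Point on the upper face of the lid's press tab, on its centre line, 85 mm from the dome's axis and 12 mm from the tab's outer edge; when closed 117 mm above the bench. It moves with the lid.
- weight: Hold-down weight, about 0.55 kg: steel plate 120 (x) by 64 (y) by 10 mm with an upright black rib in its middle as a handle, 74 mm long (along x), 14 mm thick (along y), 10 to 44 mm above the plate's underside. Origin: centre of the underside; the centre of mass lies 7 mm above it. z points out through the rib. It starts lying on the sloped rest, the rib square to the slope.
- rest: Dark steel sloped rest, fixed to the bench, 110 mm wide, about 155 mm long, 87 mm tall. Origin: centre of its footprint, on the bench. Its supporting face slopes at 30 degrees, low on the -x side (toward the robot) and rising to +x; a 15 mm ledge along the low edge stops the weight.
- bottle: Bystander: amber bottle, 72 mm in diameter, 150 mm tall. Origin: centre of its underside.
- beaker: Bystander: glass beaker, 76 mm in diameter, 95 mm tall. Origin: centre of its underside.
- fitting: Bystander: white plastic column end fitting, stepped, 68 mm in diameter, 90 mm tall. Origin: centre of its underside.
Not all that is in view belongs to the job. Of the things that look like the weight, the larger one is meant. What is shaped like the tub but turquoise is not meant.

How it is judged:
By the outcome, as a careful person would: the job done as asked, in the order asked, and still so for the second after the job is handed in, with the robot touching nothing.
It also fails if it takes over 61 s, if anything falls off the work surface, if the arm or the gripper's body presses on something with over 40 N, if the wrist force passes 120 N, or if a joint passes its speed limit or range.

## Working session

There is one attempt and no reset: what is moved stays moved. The work goes in short steps, Python scripts to look and compute and a tool call to move; the robot and the scene stay as the last step left them, time stands still between calls to the robot, and variables do not carry over. Pictures are saved under pics/ and viewed, at most 10 in all, crops included, and the job is handed in when it is done.

Besides the shell and the picture viewer there is one more tool, called after "Call:" as name(argument=value, ...), one argument or row to a line, values as JSON. send_rows: Moves the arm, as the interface text tells. Its arguments: {"type":"object","properties":{"steps":{"type":"array"},"newtons":{"type":"number"}},"required":["steps"]}

```bash
ls; mkdir -p pics
python3 - <<'E'
from bench import ctrl
import cv2,numpy as np
np.set_printoptions(precision=4,suppress=True)
s=ctrl.get_state();print(s)
for n in("scene","top"):
    i=ctrl.get_image(n);cv2.imwrite(f"pics/{n}0.png",i["pixels"][:,:,::-1])
    print(n,i["K"],i["cam_to_world"])
i=ctrl.get_image("wrist");print(i["K"],i["T_tool_cam"])
E
```

```text
pics
{'time': 0.0, 'joint_positions': array([-1.1869,  0.3218, -0.0701,  1.4517,  0.0226,  1.3708, -0.0569]), 'qd': array([ 0.0005, -0.0014, -0.0018, -0.0005,  0.0009, -0.0005,  0.0019]), 'joint_torque': array([  0.0002, -49.1286,  -0.4039, -31.2523,  -0.064 ,   0.0436,
         0.0002]), 'position': array([0.2348, 0.6056, 0.2354]), 'tool_rot': array([-0.5775, -3.0878,  0.003 ]), 'ft_force': array([-0.3585,  0.489 , -0.2046]), 'torque': array([-0.0188,  0.0029,  0.0108]), 'grip_force': 0.0, 'grip_width': 0.9995335962222442}
scene [[482.5232   0.     327.3204]
 [  0.     482.5232 235.0335]
 [  0.       0.       1.    ]] [[-0.8109  0.4579 -0.3643  1.0103]
 [ 0.5851  0.6381 -0.5005  0.5642]
 [ 0.0032 -0.619  -0.7854  1.0001]
 [ 0.      0.      0.      1.    ]]
top [[548.509    0.     315.9648]
 [  0.     548.509  236.3438]
 [  0.       0.       1.    ]] [[ 0.003  -0.98    0.1988  0.2974]
 [-1.     -0.0016  0.0069 -0.0031]
 [-0.0064 -0.1988 -0.98    1.6187]
 [ 0.      0.      0.      1.    ]]
[[357.3522   0.     313.7192]
 [  0.     357.3522 240.6568]
 [  0.       0.       1.    ]] [[-0.0004 -0.9564 -0.2921  0.0806]
 [ 1.     -0.0004 -0.0003 -0.0005]
 [ 0.0001 -0.2921  0.9564 -0.1497]
 [ 0.      0.      0.      1.    ]]
```

View pics/scene0.png

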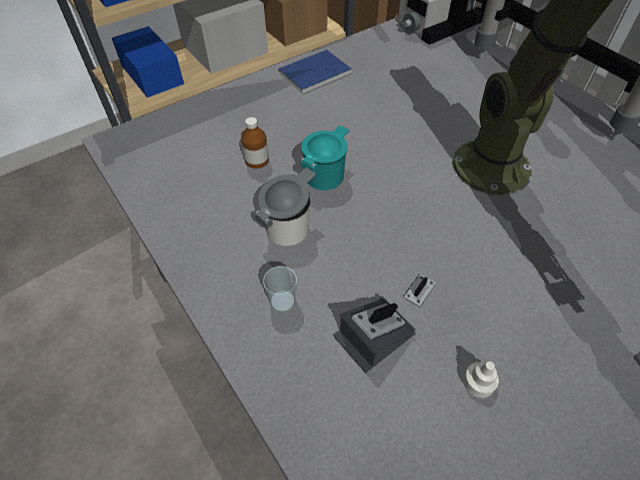

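View pics/top0.png

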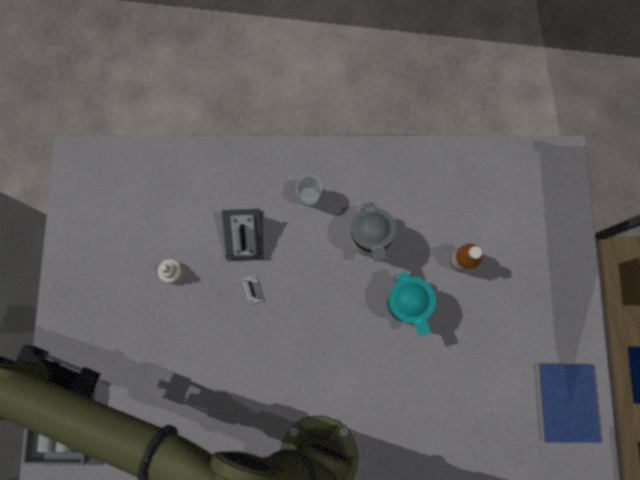

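The scene view shows the grey-lidded white tub at (286,210), the turquoise decoy tub at (325,158), the large weight on its rest at (380,320) and the small decoy weight at (420,289). The bottle is at (255,145), the beaker at (281,288) and the fitting at (483,378).

The top view shows:
- **Could be taken for the tub:** grey (373,229) or turquoise (412,300). I choose the grey one.
- **Could be taken for the weight:** the one on the rest (243,236) or the smaller one on the bench (253,290). I choose the one on the rest.

Next is one composite close crop to check both choices.

Run:
```python
import cv2,numpy as np
t=cv2.imread("pics/top0.png");s=cv2.imread("pics/scene0.png")
def c(im,x,y,w,h,k):
    p=cv2.resize(im[y:y+h,x:x+w],None,fx=k,fy=k,interpolation=cv2.INTER_CUBIC)
    p=cv2.convertScaleAbs(p,alpha=1.3)
    for u in range(0,w,10):
        cv2.line(p,(u*k,0),(u*k,4),(0,255,255),1)
        if u%20==0: cv2.putText(p,str(x+u),(u*k,14),0,.35,(0,255,255))
    for v in range(0,h,10):
        cv2.line(p,(0,v*k),(4,v*k),(0,255,255),1)
        if v%20==0: cv2.putText(p,str(y+v),(5,v*k+4),0,.35,(0,255,255))
    return p
a=np.hstack([c(t,335,200,80,60,5),c(t,203,205,80,60,5)])
b=np.hstack([c(s,240,170,100,75,4),c(s,330,290,100,75,4)])
cv2.imwrite("pics/crop1.png",np.vstack([a,b]))
```

```text
(no output)
```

View pics/crop1.png

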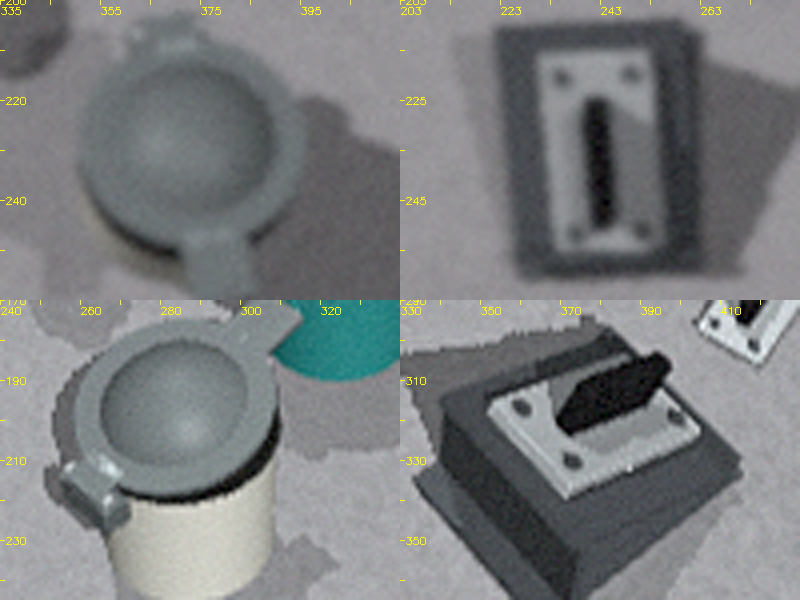

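The crop confirms both choices. The grey lid stands ajar with its tab toward the robot, at about (379,255) in the top view. The large weight, a bright plate with a black rib, lies on the dark rest.

Plate corners:

| View | Corners (px) |
|---|---|
| top | (231,216), (253.6,214.6), (255.8,254), (234.4,255.6) |
| scene | (352,315.5), (372,339), (405,323) |

```bash
cat > h.py <<'E'
import numpy as np,cv2
from bench import ctrl
from scipy.spatial.transform import Rotation as R
from scipy.optimize import least_squares
np.set_printoptions(precision=4,suppress=True)
FIX={n:None for n in("scene","top")}
def cam(n):
    s=ctrl.get_state();i=ctrl.get_image(n)
    if n=="wrist":
        T=np.eye(4);T[:3,:3]=R.from_rotvec(s["tool_rot"]).as_matrix();T[:3,3]=s["position"]
        i["cam_to_world"]=T@i["T_tool_cam"]
    return i
def proj(i,P):
    W=np.linalg.inv(i["cam_to_world"]);p=np.atleast_2d(P)@W[:3,:3].T+W[:3,3]
    q=p@np.array(i["K"]).T;return q[:,:2]/q[:,2:]
def ray(i,uv,z):
    d=i["cam_to_world"][:3,:3]@np.linalg.solve(i["K"],[*uv,1]);o=i["cam_to_world"][:3,3]
    return o+d*(z-o[2])/d[2]
def tool():
    s=ctrl.get_state();M=R.from_rotvec(s["tool_rot"]).as_matrix()
    return s,M,np.degrees(np.arctan2(M[1,1],M[0,1]))
def plan(target,yaw_y=None):
    "units of tx,ty,tz (60mm) to target, done BEFORE turning; turn units to get tool y to yaw (mod 180)"
    s,M,y=tool();d=M.T@(np.array(target)-s["position"])/.06
    print("t",s["time"],"pos",s["position"],"yawy",round(y,2),"tilt",M[:,2],"F",s["ft_force"],"grip",s["grip_width"],s["grip_force"])
    print("rows total tx,ty,tz",d, "turn",None if yaw_y is None else -(((yaw_y-y)+90)%180-90)/8)
E
python3 - <<'E'
from h import *
t=cam("top");s=cam("scene")
c=np.array([[60,32,10],[60,-32,10],[-60,-32,10],[-60,32,10]])/1e3
def W(p,P): return P@(R.from_euler('z',p[3])*R.from_euler('y',-np.pi/6)).as_matrix().T+p[:3]
ot=np.array([[231,216],[253.6,214.6],[255.8,254],[234.4,255.6]]);os_=np.array([[372,339],[352.2,315.5],[405,323]])
f=lambda p:np.r_[(proj(t,W(p,c))-ot).ravel(),(proj(s,W(p,c[[0,1,3]]))-os_).ravel()]
r=least_squares(f,[.5,.15,.05,0]);print("weight",r.x,np.degrees(r.x[3]),r.fun)
print("rib grasp",W(r.x,np.array([[0,0,.034]])))
# tub: disc centre
for z in(.117,.13):print(ray(t,(373.3,226),z),ray(t,(379,252),z))
print(ray(s,(286,236),.0),ray(s,(284,200),.13))
for n,a in(("beaker",(310,197)),("bottle",(466,262)),("turq",(412,305))):print(n,ray(t,a,.05))
E
```

```text
weight [0.6226 0.2193 0.044  0.044 ] 2.5184454752431424 [-0.24    0.0964 -0.6473  0.5776  0.2103  0.1911 -0.0594 -0.5089  0.017
 -1.3213 -0.0885  0.6199 -0.4985  0.543 ]
rib grasp [[0.6056 0.2186 0.0734]]
[ 0.6318 -0.1532  0.117 ] [ 0.5579 -0.1677  0.117 ]
[ 0.6289 -0.1519  0.13  ] [ 0.5557 -0.1663  0.13  ]
[ 0.6368 -0.134   0.    ] [ 0.6289 -0.1399  0.13  ]
beaker [0.7344 0.0259 0.05  ]
bottle [ 0.5408 -0.4253  0.05  ]
turq [ 0.4169 -0.2658  0.05  ]
```

Run:
```python
from h import *
plan([.60,.20,.32],92.5);plan([.6,-.14,.32],92.5)
```

```text
t 0.25 pos [0.2349 0.6058 0.236 ] yawy 68.81 tilt [-0.0003 -0.0009 -1.    ] F [ 0.4248 -0.3737  0.2264] grip 1.0021281256163626 0.0
rows total tx,ty,tz [-8.1187 -4.1086 -1.3953] turn -2.96077713362693
t 0.25 pos [0.2349 0.6058 0.236 ] yawy 68.81 tilt [-0.0003 -0.0009 -1.    ] F [ 0.4248 -0.3737  0.2264] grip 1.0021281256163626 0.0
rows total tx,ty,tz [-10.1666  -9.3923  -1.3904] turn -2.96077713362693
```

Call:
send_rows(
  steps=[
    {"tz": -0.5,"tx": -0.4,"ty": -0.3},
    {"tz": -0.5,"tx": -0.7,"ty": -0.4},
    {"tz": -0.4,"tx": -0.7,"ty": -0.4},
    {"tx": -0.7,"ty": -0.35},
    {"tx": -0.7,"ty": -0.35},
    {"tx": -0.7,"ty": -0.35},
    {"tx": -0.7,"ty": -0.35},
    {"tx": -0.7,"ty": -0.35},
    {"tx": -0.7,"ty": -0.35},
    {"tx": -0.7,"ty": -0.3},
    {"tx": -0.7,"ty": -0.3},
    {"tx": -0.7,"ty": -0.3},
  ],
)

```text
validation failed for argument at $.st...
```

Call:
send_rows(
  steps=[
    {"turn": -1},
    {"turn": -1},
    {"turn": -1},
    {},
  ],
)

```text
validation failed for argument at $.st...
```

Run:
```python
from h import *
w=cam("wrist");cv2.imwrite("pics/w1.png",w["pixels"][:,:,::-1]);np.save("pics/w1.npy",w["cam_to_world"])
plan([.6,-.14,.32],92.5)
```

```text
t 0.3 pos [0.2349 0.6059 0.2362] yawy 68.81 tilt [-0.0002 -0.0006 -1.    ] F [-0.1265 -0.2772 -0.1678] grip 0.9999042890552419 0.0
rows total tx,ty,tz [-10.1668  -9.3931  -1.3906] turn -2.960979785750693
```

View pics/w1.png

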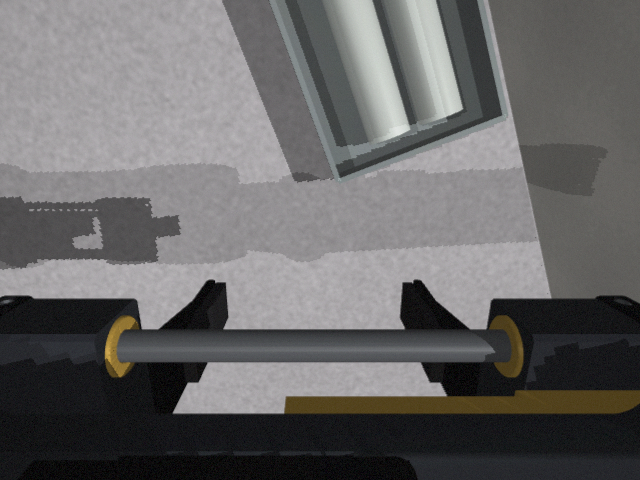

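The picture shows only the start area, with a tray. The move calls were refused, so I'll send every field in each row.

Call:
send_rows(
  steps=[
    {"tx": 0,"ty": 0,"tz": -0.5,"turn": -1,"grip": 1},
    {"tx": 0,"ty": 0,"tz": -0.5,"turn": -1,"grip": 1},
    {"tx": 0,"ty": 0,"tz": -0.4,"turn": -1,"grip": 1},
  ],
  newtons=10,
)

```text
time: 0.68
position: [0.235, 0.6062, 0.3219]
tool_rot: [-0.084, 3.14, 0.001]
ft_force: [-0.6, 0.3, -0.1]
grip_width: 0.998
grip_force: 0.0
```

Run:
```python
from h import *
plan([.69,.22,.32],92.5);plan([.7,-.14,.34],92.5)
```

```text
t 0.675 pos [0.235  0.6062 0.3219] yawy 93.08 tilt [ 0.0004  0.0009 -1.    ] F [-0.5747  0.2693 -0.1052] grip 0.9984404338766437 0.0
rows total tx,ty,tz [-7.2272 -6.8344  0.0288] turn 0.0719032540950888
t 0.675 pos [0.235  0.6062 0.3219] yawy 93.08 tilt [ 0.0004  0.0009 -1.    ] F [-0.5747  0.2693 -0.1052] grip 0.9984404338766437 0.0
rows total tx,ty,tz [ -7.0719 -12.8344  -0.31  ] turn 0.0719032540950888
```

Call:
send_rows(
  steps=[
    {"tx": -0.6,"ty": -0.57,"tz": 0,"turn": 0,"grip": 1},
    {"tx": -0.6,"ty": -0.57,"tz": 0,"turn": 0,"grip": 1},
    {"tx": -0.6,"ty": -0.57,"tz": 0,"turn": 0,"grip": 1},
    {"tx": -0.6,"ty": -0.57,"tz": 0,"turn": 0,"grip": 1},
    {"tx": -0.6,"ty": -0.57,"tz": 0,"turn": 0,"grip": 1},
    {"tx": -0.6,"ty": -0.57,"tz": 0,"turn": 0,"grip": 1},
    {"tx": -0.6,"ty": -0.57,"tz": 0,"turn": 0,"grip": 1},
    {"tx": -0.6,"ty": -0.57,"tz": 0,"turn": 0,"grip": 1},
    {"tx": -0.6,"ty": -0.57,"tz": 0,"turn": 0,"grip": 1},
    {"tx": -0.6,"ty": -0.57,"tz": 0,"turn": 0,"grip": 1},
    {"tx": -0.6,"ty": -0.57,"tz": 0,"turn": 0,"grip": 1},
    {"tx": -0.6,"ty": -0.57,"tz": 0,"turn": 0,"grip": 1},
  ],
)

```text
time: 2.17
position: [0.6876, 0.2164, 0.3206]
tool_rot: [-0.078, 3.141, 0.0]
ft_force: [0.2, 0.9, -0.3]
grip_width: 0.998
grip_force: 0.0
```

Run:
```python
from h import *
w=cam("wrist");cv2.imwrite("pics/w2.png",w["pixels"][:,:,::-1]);np.save("pics/w2.npy",w["cam_to_world"])
plan([.7,-.14,.34],92.5)
```

```text
t 2.225 pos [0.6923 0.2079 0.3191] yawy 92.29 tilt [ 0.0029 -0.0066 -1.    ] F [ 0.3625 -5.3613 -1.4731] grip 0.9990555985946122 0.0
rows total tx,ty,tz [ 0.1033 -5.8017 -0.3096] turn -0.025626797968824278
```

Call:
send_rows(
  steps=[
    {"tx": 0,"ty": -0.6,"tz": -0.1,"turn": 0,"grip": 0},
    {"tx": 0,"ty": -0.8,"tz": -0.1,"turn": 0,"grip": 0},
    {"tx": 0,"ty": -0.8,"tz": -0.1,"turn": 0,"grip": 0},
    {"tx": 0,"ty": -0.8,"tz": 0,"turn": 0,"grip": 0},
    {"tx": 0,"ty": -0.8,"tz": 0,"turn": 0,"grip": 0},
    {"tx": 0,"ty": -0.8,"tz": 0,"turn": 0,"grip": 0},
    {"tx": 0,"ty": -0.6,"tz": 0,"turn": 0,"grip": 0},
    {"tx": 0,"ty": -0.4,"tz": 0,"turn": 0,"grip": 0},
    {"tx": 0,"ty": -0.1,"tz": 0,"turn": 0,"grip": 0},
    {"tx": 0,"ty": 0,"tz": 0,"turn": 0,"grip": 0},
    {"tx": 0,"ty": 0,"tz": 0,"turn": 0,"grip": 0},
  ],
)

```text
time: 3.6
position: [0.7037, -0.1218, 0.3385]
tool_rot: [-0.082, 3.14, 0.002]
ft_force: [0.1, 0.7, 0.4]
grip_width: 0.007
grip_force: 0.0
```

Run:
```python
from h import *
w=cam("wrist");cv2.imwrite("pics/w3.png",w["pixels"][:,:,::-1]);np.save("pics/w3.npy",w["cam_to_world"])
plan([.7,-.14,.34],92.5)
a=cv2.imread("pics/w2.png")[0:300,120:520];b=w["pixels"][:300,120:520,::-1]
cv2.imwrite("pics/pair.png",cv2.resize(np.vstack([a,b]),None,fx=1,fy=1))
def grid(p,x,y,k):
    p=cv2.resize(p,None,fx=k,fy=k,interpolation=cv2.INTER_CUBIC)
    for u in range(0,p.shape[1]//k,20):cv2.putText(p,str(x+u),(u*k,10),0,.35,(0,0,255))
    for v in range(0,p.shape[0]//k,20):cv2.putText(p,str(y+v),(0,v*k+4),0,.35,(0,0,255))
    return p
cv2.imwrite("pics/w3g.png",grid(w["pixels"][:300,120:520,::-1].copy(),120,0,2))
cv2.imwrite("pics/w2g.png",grid(cv2.imread("pics/w2.png")[:300,120:520],120,0,2))
```

```text
t 3.65 pos [ 0.7037 -0.122   0.3386] yawy 92.98 tilt [ 0.0002  0.0011 -1.    ] F [ 0.7103  0.6229 -0.0448] grip 0.00933254864301923 0.0
rows total tx,ty,tz [ 0.0771 -0.2969 -0.0238] turn 0.05940812480294255
```

View pics/w3g.png

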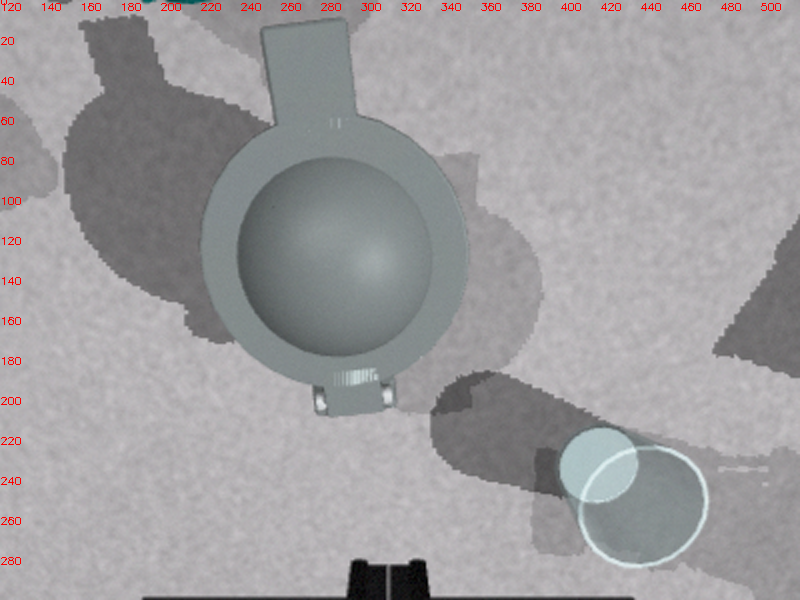

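View pics/w2g.png

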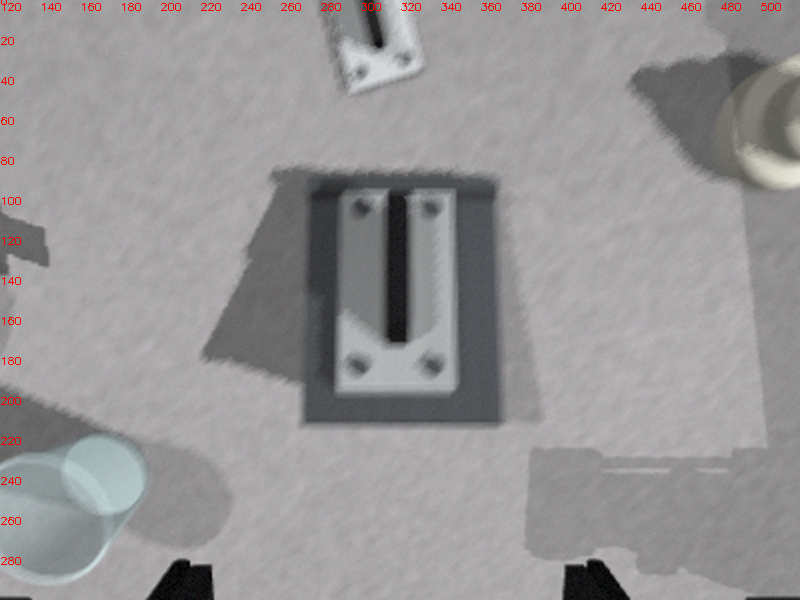

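In the tub picture the tab's outer corners are at (251,13.5) and (292.5,9). The dome's edge spans u 238.5–336 and v 78.5–178.5. The beaker is at (425,235). In the weight picture the plate corners are (291,95), (348,94), (349,196) and (287.5,196), and the rib's uphill end is at (319,171).

Run:
```python
from h import *
K=cam("wrist")["K"];w3=dict(K=K,cam_to_world=np.load("pics/w3.npy"));w2=dict(K=K,cam_to_world=np.load("pics/w2.npy"))
t=cam("top");s=cam("scene")
H=np.array([.072,0,.110]);Rz=lambda a:R.from_euler('z',a).as_matrix()
def L(p,P): return ((P-H)@R.from_euler('y',p[3]).as_matrix().T+H)@Rz(p[2]).T+np.r_[p[:2],0]
a=np.linspace(0,2*np.pi,361);ci=lambda r:np.c_[r*np.cos(a),r*np.sin(a),0*a+.117]
tab=np.array([[-97,-18,117],[-97,18,117],[-61.4,-18,117],[-61.4,18,117]])/1e3
o=np.array([[251,13.5],[292.5,9],[258,62.5],[298.5,56.5]])
def f(p):
    d=proj(w3,L(p,ci(.047)));e=proj(w3,L(p,ci(.064)))
    return np.r_[(proj(w3,L(p,tab))-o).ravel(),d[:,0].min()-238.5,d[:,0].max()-336,d[:,1].min()-78.5,d[:,1].max()-178.5,e[:,0].min()-220,e[:,0].max()-354.5]
r=least_squares(f,[.635,-.145,.15,.15],x_scale=[.01,.01,.1,.1]);p=r.x;print("tub",p,np.degrees(p[2:]),r.fun)
pts=np.array([[0,0,.140],[-.085,0,.117]]);q=p.copy();q[3]=0
print("now top/tab",L(p,pts));print("closed",L(q,pts))
c=np.array([[-60,-32,10],[-60,32,10],[60,32,10],[60,-32,10],[37,0,44]])/1e3
def W(p,P): return P@(R.from_euler('z',p[3])*R.from_euler('y',-np.pi/6)).as_matrix().T+p[:3]
ow=np.array([[291,95],[348,94],[349,196],[287.5,196],[319,171]])
ot=np.array([[255.8,254],[234.4,255.6],[231,216],[253.6,214.6]]);os_=np.array([[405,323],[372,339],[352.2,315.5]])
g=lambda p:(proj(w2,W(p,c))-ow).ravel()
gt=lambda p:np.r_[(proj(t,W(p,c[:4]))-ot).ravel(),(proj(s,W(p,c[1:4]))-os_).ravel()]
for F in(g,lambda p:np.r_[g(p),gt(p)]):
    r=least_squares(F,[.62,.22,.044,.04],x_scale=[.01,.01,.01,.1]);print("weight",r.x,np.degrees(r.x[3]),r.fun,W(r.x,np.array([[0,0,.034]])))
tp=L(p,pts)[1];plan(tp+[0,0,.014+.02])
plan(L(q,pts)[1]+[0,0,.014])
```

```text
tub [ 0.6214 -0.1515  0.1555  0.1921] [ 8.9105 11.0078] [-0.7123  0.8089  0.7964  0.1829 -0.225  -0.5641  0.0161  0.7422 -0.4267
  0.6971 -1.2761  0.0474 -0.0882 -0.0492]
now top/tab [[ 0.6284 -0.1504  0.1532]
 [ 0.5416 -0.164   0.1468]]
closed [[ 0.6214 -0.1515  0.14  ]
 [ 0.5374 -0.1647  0.117 ]]
weight [0.626  0.2184 0.0651 0.0392] 2.2437444219771296 [-0.732   0.7929 -0.1129  2.4053  0.4076  2.7969  0.0789  2.1954  0.2783
 -7.3698] [[0.609  0.2177 0.0946]]
weight [0.626  0.219  0.0523 0.0423] 2.424847167312051 [ 0.3378  2.0488 -0.7693  3.4526 -0.0368  0.6409  1.6182  0.2453  0.7212
 -8.3777 -0.0086 -1.4259 -0.3797 -2.1569 -0.5259 -1.7795 -0.827  -1.2671
 -1.2618 -0.4762 -1.1208 -2.3793 -1.3027 -0.594 ] [[0.6091 0.2183 0.0818]]
t 3.8 pos [ 0.7035 -0.123   0.3387] yawy 92.91 tilt [ 0.0002  0.0005 -1.    ] F [-0.0335 -0.1205 -0.0251] grip 0.006847709293307249 0.0
rows total tx,ty,tz [ 2.7304 -0.5469  2.6293] turn None
t 3.8 pos [ 0.7035 -0.123   0.3387] yawy 92.91 tilt [ 0.0002  0.0005 -1.    ] F [-0.0335 -0.1205 -0.0251] grip 0.006847709293307249 0.0
rows total tx,ty,tz [ 2.8006 -0.5546  3.4601] turn None
```

Call:
send_rows(
  steps=[
    {"tx": 0.6,"ty": -0.15,"tz": 0,"turn": 0,"grip": 0},
    {"tx": 0.9,"ty": -0.2,"tz": 0.1,"turn": 0,"grip": 0},
    {"tx": 0.8,"ty": -0.2,"tz": 0.4,"turn": 0,"grip": 0},
    {"tx": 0.46,"ty": 0,"tz": 0.6,"turn": 0,"grip": 0},
    {"tx": 0,"ty": 0,"tz": 0.7,"turn": 0,"grip": 0},
    {"tx": 0,"ty": 0,"tz": 0.6,"turn": 0,"grip": 0},
    {"tx": 0,"ty": 0,"tz": 0.2,"turn": 0,"grip": 0},
    {"tx": 0,"ty": 0,"tz": 0,"turn": 0,"grip": 0},
  ],
)

```text
time: 4.8
position: [0.5397, -0.1651, 0.1827]
tool_rot: [0.078, -3.14, -0.0]
ft_force: [-0.1, 0.5, -0.3]
grip_width: 0.004
grip_force: 0.0
```

Run:
```python
from h import *
K=cam("wrist")["K"];w2=dict(K=K,cam_to_world=np.load("pics/w2.npy"));t=cam("top");s=cam("scene")
c=np.array([[-60,-32,10],[-60,32,10],[60,32,10],[60,-32,10],[37,0,10]])/1e3
def W(p,P): return P@(R.from_euler('z',p[3])*R.from_euler('y',-np.pi/6)).as_matrix().T+p[:3]
ow=np.array([[291,95],[348,94],[349,196],[287.5,196],[319,171]])
ot=np.array([[255.8,254],[234.4,255.6],[231,216],[253.6,214.6]]);os_=np.array([[405,323],[372,339],[352.2,315.5]])
g=lambda p:(proj(w2,W(p,c))-ow).ravel()
gt=lambda p:np.r_[(proj(t,W(p,c[:4]))-ot).ravel(),(proj(s,W(p,c[1:4]))-os_).ravel()]
for F in(g,gt,lambda p:np.r_[g(p),gt(p)]):
    r=least_squares(F,[.62,.22,.044,.04],x_scale=[.01,.01,.01,.1]);print("weight",r.x,np.degrees(r.x[3]),r.fun,W(r.x,np.array([[0,0,.034]])))
plan([.5374,-.1647,.131])
```

```text
weight [0.6232 0.2185 0.0586 0.0398] 2.279780811541264 [-0.2462 -1.2577 -0.4088  0.3089  0.1306 -0.9377  0.7012 -1.4944 -0.224
  3.3635] [[0.6062 0.2178 0.088 ]]
weight [0.6226 0.2193 0.044  0.044 ] 2.518445223887981 [ 0.2103  0.1911 -0.0594 -0.5089 -0.24    0.0964 -0.6473  0.5776 -0.4985
  0.543   0.017  -1.3213 -0.0885  0.6199] [[0.6056 0.2186 0.0734]]
weight [0.6236 0.2189 0.0488 0.0414] 2.3713413347459524 [ 0.5608  0.0054 -0.9029  1.463  -0.2817 -2.1673  1.7818 -2.6164  0.0726
  2.6971  0.1152 -0.3889 -0.2165 -1.1413 -0.3184 -0.6676 -0.6608 -0.1334
 -0.6516 -0.3108 -0.3683 -2.2849 -0.4796 -0.4398] [[0.6066 0.2182 0.0783]]
t 4.95 pos [ 0.5408 -0.1656  0.1843] yawy 92.82 tilt [ 0.0029 -0.0005 -1.    ] F [ 0.0807 -0.3838 -0.5094] grip 0.006074683707338068 0.0
rows total tx,ty,tz [0.0581 0.0177 0.8887] turn None
```

Call:
send_rows(
  steps=[
    {"tx": 0,"ty": 0,"tz": 0.2,"turn": 0,"grip": 0},
    {"tx": 0,"ty": 0,"tz": 0.15,"turn": 0,"grip": 0},
    {"tx": 0,"ty": 0,"tz": 0.12,"turn": 0,"grip": 0},
    {"tx": 0.01,"ty": 0,"tz": 0.1,"turn": 0,"grip": 0},
    {"tx": 0.01,"ty": 0,"tz": 0.1,"turn": 0,"grip": 0},
    {"tx": 0.01,"ty": 0,"tz": 0.1,"turn": 0,"grip": 0},
    {"tx": 0.01,"ty": 0,"tz": 0.08,"turn": 0,"grip": 0},
    {"tx": 0,"ty": 0,"tz": 0.03,"turn": 0,"grip": 0},
    {"tx": 0,"ty": 0,"tz": 0,"turn": 0,"grip": 0},
  ],
)

```text
time: 6.08
position: [0.5374, -0.1658, 0.1312]
tool_rot: [-0.077, 3.14, -0.0]
ft_force: [-5.5, -0.5, 12.6]
grip_width: 0.006
grip_force: 6.0
```

Call:
send_rows(
  steps=[
    {"tx": 0,"ty": 0,"tz": 0.03,"turn": 0,"grip": 0},
    {"tx": 0,"ty": 0,"tz": 0,"turn": 0,"grip": 0},
  ],
)

```text
time: 6.32
position: [0.5375, -0.1659, 0.131]
tool_rot: [-0.076, 3.139, 0.0]
ft_force: [-8.6, -0.3, 21.5]
grip_width: 0.006
grip_force: 10.5
```

Call:
send_rows(
  steps=[
    {"tx": 0,"ty": 0,"tz": -0.3,"turn": 0,"grip": 0},
    {"tx": 0,"ty": 0,"tz": -0.8,"turn": 0,"grip": 0},
    {"tx": -0.3,"ty": 0.1,"tz": -0.8,"turn": 0,"grip": 0},
    {"tx": -0.6,"ty": 0.1,"tz": -0.7,"turn": 0,"grip": 0},
    {"tx": -0.7,"ty": 0.1,"tz": -0.6,"turn": 0,"grip": 0},
    {"tx": -0.6,"ty": 0.1,"tz": -0.4,"turn": 0,"grip": 0},
    {"tx": -0.3,"ty": 0.1,"tz": 0,"turn": 0,"grip": 0},
    {"tx": 0,"ty": 0,"tz": 0,"turn": 0,"grip": 0},
    {"tx": 0,"ty": 0,"tz": 0,"turn": 0,"grip": 0},
  ],
)

```text
time: 7.45
position: [0.685, -0.1282, 0.3432]
tool_rot: [0.077, -3.139, -0.0]
ft_force: [0.0, 0.4, 0.1]
grip_width: 0.005
grip_force: 0.0
```

Run:
```python
from h import *
w=cam("wrist");cv2.imwrite("pics/w4.png",w["pixels"][:,:,::-1]);np.save("pics/w4.npy",w["cam_to_world"])
p=w["pixels"][:300,120:520,::-1].copy();p=cv2.resize(p,None,fx=2,fy=2,interpolation=cv2.INTER_CUBIC)
for u in range(0,400,20):cv2.putText(p,str(120+u),(u*2,10),0,.35,(0,0,255))
for v in range(0,300,20):cv2.putText(p,str(v),(0,v*2+4),0,.35,(0,0,255))
cv2.imwrite("pics/w4g.png",p);plan([.68,.22,.26],92.4)
```

```text
t 7.5 pos [ 0.6848 -0.1285  0.3436] yawy 92.77 tilt [-0.0007  0.0002 -1.    ] F [-0.1536 -0.3042  0.2599] grip 0.0025831990416785 0.0
rows total tx,ty,tz [-0.2026  5.8056  1.395 ] turn 0.046693461616600374
```

View pics/w4g.png

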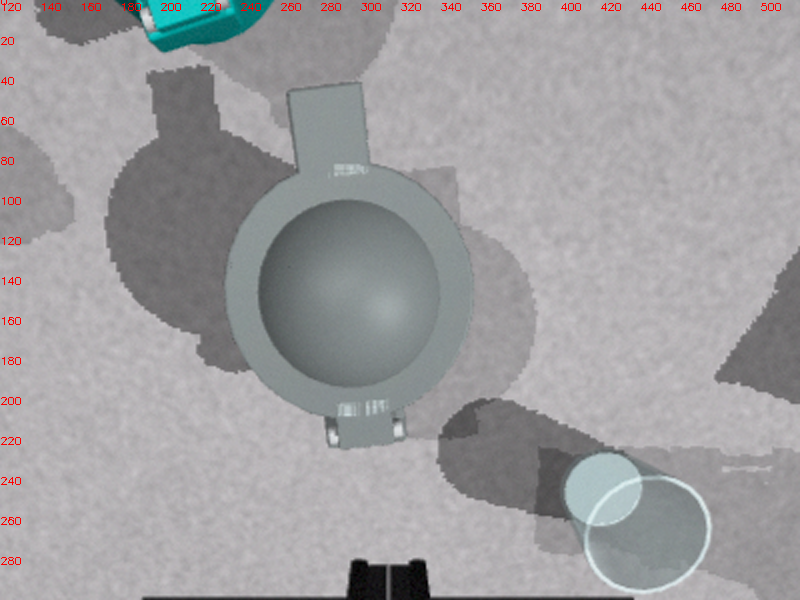

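The lid now looks shut: tab corners are at (264,45.5) and (300.5,41.5), and the dome spans u 249–340.5, v 100–193.5. I'll refit this and move to look at the weight.

Call:
send_rows(
  steps=[
    {"tx": 0,"ty": 0.4,"tz": 0,"turn": 0,"grip": 1},
    {"tx": 0,"ty": 0.8,"tz": 0,"turn": 0,"grip": 1},
    {"tx": 0,"ty": 0.8,"tz": 0,"turn": 0,"grip": 1},
    {"tx": -0.1,"ty": 0.8,"tz": 0.1,"turn": 0,"grip": 1},
    {"tx": -0.1,"ty": 0.8,"tz": 0.2,"turn": 0,"grip": 1},
    {"tx": 0,"ty": 0.8,"tz": 0.2,"turn": 0,"grip": 1},
    {"tx": 0,"ty": 0.7,"tz": 0.2,"turn": 0,"grip": 1},
    {"tx": 0,"ty": 0.5,"tz": 0.1,"turn": 0,"grip": 1},
    {"tx": 0,"ty": 0.2,"tz": 0,"turn": 0,"grip": 1},
    {"tx": 0,"ty": 0,"tz": 0,"turn": 0,"grip": 1},
    {"tx": 0,"ty": 0,"tz": 0,"turn": 0,"grip": 1},
  ],
)

```text
time: 8.88
position: [0.6809, 0.218, 0.2969]
tool_rot: [-0.073, 3.139, -0.001]
ft_force: [1.1, -0.5, 0.4]
grip_width: 0.993
grip_force: 0.0
```

Run:
```python
from h import *
w=cam("wrist");cv2.imwrite("pics/w5.png",w["pixels"][:,:,::-1]);np.save("pics/w5.npy",w["cam_to_world"])
p=w["pixels"][:300,220:420,::-1].copy();p=cv2.resize(p,None,fx=4,fy=4,interpolation=cv2.INTER_CUBIC)[:1200]
q=p[280:880]
for u in range(0,200,10):cv2.putText(q,str(220+u),(u*4,10),0,.35,(0,0,255))
for v in range(0,150,10):cv2.putText(q,str(70+v),(0,v*4+4),0,.35,(0,0,255))
cv2.imwrite("pics/w5g.png",q)
plan([.606,.218,.2],92.4)
w4=dict(K=w["K"],cam_to_world=np.load("pics/w4.npy"))
H=np.array([.072,0,.110]);Rz=lambda a:R.from_euler('z',a).as_matrix()
def L(p,P): return ((P-H)@R.from_euler('y',p[3]).as_matrix().T+H)@Rz(p[2]).T+np.r_[p[:2],0]
a=np.linspace(0,2*np.pi,361);ci=lambda r:np.c_[r*np.cos(a),r*np.sin(a),0*a+.117]
tab=np.array([[-97,-18,117],[-97,18,117],[-61.4,-18,117],[-61.4,18,117]])/1e3
o=np.array([[264,45.5],[300.5,41.5],[270,85],[304.5,80.5]])
def f(p):
    p=np.r_[p,np.zeros(4-len(p))]
    d=proj(w4,L(p,ci(.047)));e=proj(w4,L(p,ci(.064)))
    return np.r_[(proj(w4,L(p,tab))-o).ravel(),d[:,0].min()-249,d[:,0].max()-340.5,d[:,1].min()-100,d[:,1].max()-193.5,e[:,0].min()-232.5,e[:,0].max()-356.5]
for x0 in([.62,-.15,.15,0.02],[.62,-.15,.15]):
    r=least_squares(f,x0,x_scale=[.01,.01,.1,.1][:len(x0)]);print(r.x,np.degrees(r.x[2:]),r.fun)
```

```text
t 8.925 pos [0.681  0.2178 0.2968] yawy 92.65 tilt [ 0.0014 -0.0007 -1.    ] F [ 0.0226 -0.5955 -0.3422] grip 0.9978310402142917 0.0
rows total tx,ty,tz [1.2511 0.0626 1.612 ] turn 0.030822658386481905
[ 0.6208 -0.1513  0.1566 -0.043 ] [ 8.9753 -2.4654] [-0.1754  0.4155  0.4956 -0.1022 -1.0344  0.5353  0.7195  0.7572 -0.1412
 -0.1222 -1.3831 -0.2409 -0.214   0.4587]
[ 0.6215 -0.1511  0.1541] [8.8303] [-0.6631 -0.4291  0.7626 -0.9323 -1.3066  0.727   1.0074  0.9862 -0.4318
  0.307  -0.858   0.8628 -0.6756  1.0022]
```

View pics/w5g.png

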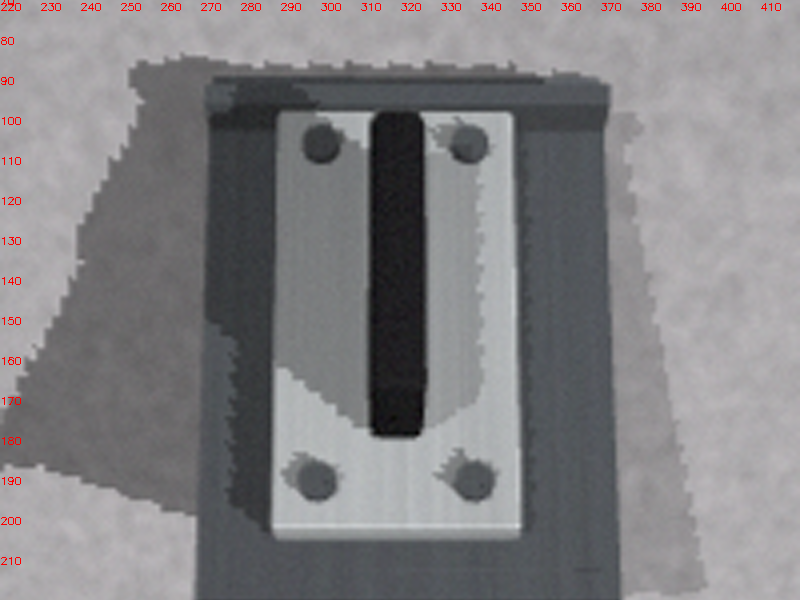

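The close view shows plate corners (289.2,98), (348.2,98), (350.2,200.8) and (288,200.8), with the rib foot's end at (319.2,179.2). The rib runs straight up the image.

Run:
```python
from h import *
w=cam("wrist");w5=dict(K=w["K"],cam_to_world=np.load("pics/w5.npy"));t=cam("top");s=cam("scene")
c=np.array([[-60,-32,10],[-60,32,10],[60,32,10],[60,-32,10],[37,0,10]])/1e3
def W(p,P): return P@(R.from_euler('z',p[3])*R.from_euler('y',-np.pi/6)).as_matrix().T+p[:3]
ow=np.array([[289.2,98],[348.2,98],[350.2,200.8],[288,200.8],[319.2,179.2]])
ot=np.array([[255.8,254],[234.4,255.6],[231,216],[253.6,214.6]]);os_=np.array([[405,323],[372,339],[352.2,315.5]])
g=lambda p:(proj(w5,W(p,c))-ow).ravel()
gt=lambda p:np.r_[(proj(t,W(p,c[:4]))-ot).ravel(),(proj(s,W(p,c[1:4]))-os_).ravel()]
for F in(g,lambda p:np.r_[g(p),gt(p)]):
    r=least_squares(F,[.62,.22,.044,.04],x_scale=[.01,.01,.01,.1]);print("weight",r.x,np.degrees(r.x[3]),r.fun,W(r.x,np.array([[0,0,.034]])))
    G=W(r.x,np.array([[0,0,.035]]))[0];plan(G-[0,0,.005]+[0,0,.06],90+np.degrees(r.x[3]))
```

```text
weight [0.6216 0.2202 0.0434 0.0471] 2.700017156246569 [ 0.6126 -0.2248 -0.5488 -0.2849 -0.0304 -0.1001  0.1134 -0.0542 -0.1443
  0.6381] [[0.6046 0.2194 0.0728]]
t 9.075 pos [0.6809 0.2185 0.2964] yawy 92.69 tilt [ 0.0007 -0.0002 -1.    ] F [-0.0483 -0.0328 -0.0986] grip 1.0020961839843885 0.0
rows total tx,ty,tz [1.2796 0.0748 2.7941] turn -0.00109077605438479
weight [0.6217 0.22   0.0436 0.0461] 2.639390723178592 [ 0.4792 -0.1084 -0.663  -0.1028 -0.2589  0.1295 -0.137   0.1105 -0.3595
  0.8252  0.0332  0.4729 -0.2327 -0.182  -0.493   0.4396 -0.9042  0.8754
 -0.057   0.5911  0.5796 -1.1981  0.4142  0.7799] [[0.6048 0.2192 0.073 ]]
t 9.075 pos [0.6809 0.2185 0.2964] yawy 92.69 tilt [ 0.0007 -0.0002 -1.    ] F [-0.0483 -0.0328 -0.0986] grip 1.0020961839843885 0.0
rows total tx,ty,tz [1.2768 0.0718 2.7909] turn 0.006487528079112792
```

Call:
send_rows(
  steps=[
    {"tx": 0.5,"ty": 0.03,"tz": 0.3,"turn": 0,"grip": 0.5},
    {"tx": 0.5,"ty": 0.04,"tz": 0.7,"turn": 0,"grip": 0.5},
    {"tx": 0.28,"ty": 0,"tz": 0.8,"turn": 0,"grip": 0.5},
    {"tx": 0,"ty": 0,"tz": 0.7,"turn": 0,"grip": 0.5},
    {"tx": 0,"ty": 0,"tz": 0.3,"turn": 0,"grip": 0.5},
    {"tx": 0,"ty": 0,"tz": 0,"turn": 0,"grip": 0.5},
    {"tx": 0,"ty": 0,"tz": 0,"turn": 0,"grip": 0.5},
  ],
)

```text
time: 9.95
position: [0.6051, 0.2207, 0.13]
tool_rot: [-0.076, 3.138, 0.002]
ft_force: [0.5, 0.6, -0.2]
grip_width: 0.504
grip_force: 0.0
```

Run:
```python
from h import *
plan([.6043,.2192,.0687],92.67)
```

```text
t 9.95 pos [0.6051 0.2207 0.13  ] yawy 92.78 tilt [ 0.0031  0.0012 -1.    ] F [ 0.4712  0.5952 -0.1918] grip 0.5041687056682879 0.0
rows total tx,ty,tz [ 0.0179 -0.0258  1.0224] turn 0.014216298182953224
```

Call:
send_rows(
  steps=[
    {"tx": 0.02,"ty": -0.03,"tz": 0.4,"turn": 0,"grip": 0.5},
    {"tx": 0,"ty": 0,"tz": 0.4,"turn": 0,"grip": 0.5},
    {"tx": 0,"ty": 0,"tz": 0.2,"turn": 0,"grip": 0.5},
    {"tx": 0,"ty": 0,"tz": 0,"turn": 0,"grip": 0.5},
    {"tx": 0,"ty": 0,"tz": 0,"turn": 0,"grip": 0.1},
    {"tx": 0,"ty": 0,"tz": 0,"turn": 0,"grip": 0},
    {"tx": 0,"ty": 0,"tz": 0,"turn": 0,"grip": 0},
    {"tx": 0,"ty": 0,"tz": 0,"turn": 0,"grip": 0},
  ],
  newtons=12,
)

```text
time: 10.95
position: [0.6028, 0.2192, 0.0696]
tool_rot: [-0.077, 3.14, 0.002]
ft_force: [-3.0, 0.1, 6.0]
grip_width: 0.161
grip_force: 15.1
```

Call:
send_rows(
  steps=[
    {"tx": 0,"ty": 0,"tz": -0.1,"turn": 0,"grip": 0},
    {"tx": 0,"ty": 0,"tz": -0.2,"turn": 0,"grip": 0},
    {"tx": 0,"ty": 0,"tz": -0.3,"turn": 0,"grip": 0},
    {"tx": 0,"ty": 0,"tz": -0.4,"turn": 0,"grip": 0},
    {"tx": 0,"ty": 0,"tz": -0.2,"turn": 0,"grip": 0},
    {"tx": 0,"ty": 0,"tz": 0,"turn": 0,"grip": 0},
    {"tx": 0,"ty": 0,"tz": 0,"turn": 0,"grip": 0},
  ],
  newtons=12,
)

```text
time: 11.82
position: [0.6018, 0.2184, 0.1391]
tool_rot: [0.077, -3.139, 0.001]
ft_force: [0.3, -0.9, -5.7]
grip_width: 0.158
grip_force: 14.4
```

Run:
```python
from h import *
s=cam("scene");t=cam("top");plan([.6,.2,.2])
P=s["pixels"][:,:,::-1];cv2.imwrite("pics/s6.png",P)
a=cv2.resize(P[250:400,310:510],None,fx=4,fy=4,interpolation=cv2.INTER_CUBIC)
cv2.imwrite("pics/s6g.png",a)
```

```text
t 11.925 pos [0.6017 0.2183 0.1387] yawy 92.81 tilt [-0.002  -0.0008 -1.    ] F [-0.5813 -0.7025 -5.0122] grip 0.15976445150446564 14.410137741506333
rows total tx,ty,tz [ 0.0448 -0.3045 -1.021 ] turn None
```

View pics/s6g.png

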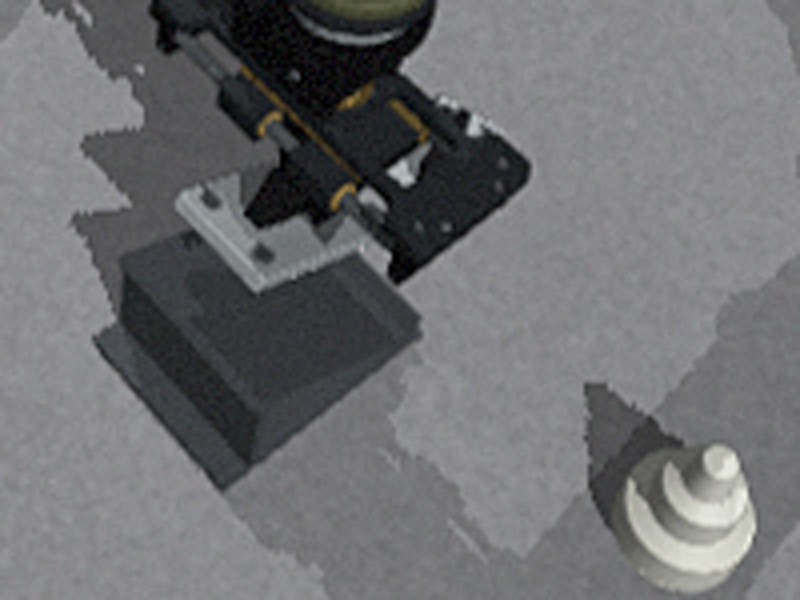

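The picture shows the weight lifted clear of the rest in the gripper. Plate corners in the scene image are about (354.5,300), (375,321) and (407,316). Next I work out the tilt it hangs at.

```bash
cat >> h.py <<'E'
Rw=lambda yaw,pitch:(R.from_euler('z',yaw)*R.from_euler('y',-pitch)).as_matrix()
E
python3 - <<'E'
from h import *
W0=np.array([.6217,.2201,.0435]);g0=np.array([.6028,.2192,.0696+.005])
pl=Rw(.0466,np.pi/6).T@(g0-W0);print("grasp in weight frame",pl)
s=cam("scene");st=ctrl.get_state()["position"]
c=np.array([[60,-32,10],[60,32,10],[-60,32,10]])/1e3
for pt in(0,5,10,20,30):
    print(pt,proj(s,(c-pl)@Rw(.0466,np.radians(pt)).T+st+[0,0,.005]).round(1).tolist())
E
```

```text
grasp in weight frame [-0.0008 -0.      0.0364]
0 [[355.4, 306.2], [376.0, 328.0], [418.1, 296.2]]
5 [[354.8, 305.5], [375.5, 327.3], [416.9, 298.1]]
10 [[354.3, 304.5], [375.1, 326.5], [415.6, 300.0]]
20 [[354.0, 302.2], [374.9, 324.2], [412.6, 303.9]]
30 [[354.4, 299.2], [375.5, 321.3], [409.3, 307.8]]
```

Call:
send_rows(
  steps=[
    {"tx": 0,"ty": -0.3,"tz": -0.3,"turn": 0,"grip": 0},
    {"tx": 0.1,"ty": -0.5,"tz": -0.1,"turn": 0,"grip": 0},
    {"tx": 0.2,"ty": -0.6,"tz": 0,"turn": 0,"grip": 0},
    {"tx": 0.1,"ty": -0.5,"tz": 0,"turn": 0,"grip": 0},
    {"tx": 0,"ty": -0.3,"tz": 0.3,"turn": 0,"grip": 0},
    {"tx": 0,"ty": -0.2,"tz": 0.5,"turn": 0,"grip": 0},
    {"tx": 0,"ty": 0,"tz": 0.4,"turn": 0,"grip": 0},
    {"tx": 0,"ty": 0,"tz": 0.2,"turn": 0,"grip": 0},
    {"tx": 0,"ty": 0,"tz": 0,"turn": 0,"grip": 0},
    {"tx": 0,"ty": 0,"tz": 0,"turn": 0,"grip": 0},
  ],
  newtons=12,
)

```text
time: 13.22
position: [0.5865, 0.074, 0.081]
tool_rot: [-0.078, 3.139, 0.001]
ft_force: [-0.0, 0.2, -5.3]
grip_width: 0.163
grip_force: 13.3
```

Call:
send_rows(
  steps=[
    {"tx": 0,"ty": 0,"tz": 0.25,"turn": 0,"grip": 0},
    {"tx": 0,"ty": 0,"tz": 0.13,"turn": 0,"grip": 0},
    {"tx": -0.03,"ty": 0,"tz": 0.05,"turn": 0,"grip": 0},
    {"tx": -0.06,"ty": 0,"tz": 0.05,"turn": 0,"grip": 0},
    {"tx": -0.06,"ty": 0,"tz": 0.05,"turn": 0,"grip": 0},
    {"tx": -0.06,"ty": 0,"tz": 0.05,"turn": 0,"grip": 0},
    {"tx": -0.05,"ty": 0,"tz": 0.05,"turn": 0,"grip": 0},
    {"tx": -0.05,"ty": 0,"tz": 0.05,"turn": 0,"grip": 0},
    {"tx": 0,"ty": 0,"tz": 0,"turn": 0,"grip": 0},
  ],
  newtons=10,
)

```text
time: 14.35
position: [0.6041, 0.0745, 0.0389]
tool_rot: [0.077, -3.14, 0.0]
ft_force: [0.9, -0.3, -5.1]
grip_width: 0.163
grip_force: 10.0
```

Call:
send_rows(
  steps=[
    {"tx": 0,"ty": 0,"tz": 0.05,"turn": 0,"grip": 0},
    {"tx": 0,"ty": 0,"tz": 0.04,"turn": 0,"grip": 0},
    {"tx": 0,"ty": 0,"tz": 0,"turn": 0,"grip": 0},
  ],
)

```text
time: 14.72
position: [0.6035, 0.0745, 0.0333]
tool_rot: [0.077, -3.14, 0.0]
ft_force: [-0.8, -0.4, -5.4]
grip_width: 0.16
grip_force: 10.0
```

Call:
send_rows(
  steps=[
    {"tx": 0,"ty": 0,"tz": 0.03,"turn": 0,"grip": 0},
    {"tx": 0,"ty": 0,"tz": 0.03,"turn": 0,"grip": 0},
    {"tx": 0,"ty": 0,"tz": 0,"turn": 0,"grip": 0},
  ],
)

```text
time: 15.1
position: [0.6039, 0.0745, 0.03]
tool_rot: [0.077, -3.14, 0.0]
ft_force: [0.0, -0.6, -5.5]
grip_width: 0.16
grip_force: 10.0
```

Call:
send_rows(
  steps=[
    {"tx": 0,"ty": 0,"tz": 0.02,"turn": 0,"grip": 0},
    {"tx": 0,"ty": 0,"tz": 0.02,"turn": 0,"grip": 0},
    {"tx": 0,"ty": 0,"tz": 0.02,"turn": 0,"grip": 0},
    {"tx": 0,"ty": 0,"tz": 0,"turn": 0,"grip": 0},
  ],
)

```text
time: 15.6
position: [0.6045, 0.0746, 0.0291]
tool_rot: [-0.077, 3.14, 0.001]
ft_force: [-5.6, -1.2, 10.3]
grip_width: 0.158
grip_force: 10.0
```

Call:
send_rows(
  steps=[
    {"tx": 0,"ty": 0,"tz": -0.02,"turn": 0,"grip": 0},
    {"tx": 0,"ty": 0,"tz": 0,"turn": 0,"grip": 0.3},
    {"tx": 0,"ty": 0,"tz": 0,"turn": 0,"grip": 0.4},
    {"tx": 0,"ty": 0,"tz": -0.2,"turn": 0,"grip": 0.5},
    {"tx": 0,"ty": 0,"tz": -0.8,"turn": 0,"grip": 0.5},
    {"tx": -0.2,"ty": 0,"tz": -0.9,"turn": 0,"grip": 0.5},
    {"tx": -0.5,"ty": 0,"tz": -0.8,"turn": 0,"grip": 0.5},
    {"tx": -0.4,"ty": 0,"tz": -0.6,"turn": 0,"grip": 0.5},
    {"tx": -0.2,"ty": 0,"tz": -0.2,"turn": 0,"grip": 0.5},
    {"tx": 0,"ty": 0,"tz": 0,"turn": 0,"grip": 0.5},
    {"tx": 0,"ty": 0,"tz": 0,"turn": 0,"grip": 0.5},
  ],
)

```text
time: 16.98
position: [0.6811, 0.0783, 0.237]
tool_rot: [0.077, -3.139, 0.0]
ft_force: [-0.1, -0.1, -1.3]
grip_width: 0.502
grip_force: 0.0
```

Run:
```python
from h import *
w=cam("wrist");plan([.604,.0745,.1],None);np.save("pics/w7.npy",w["cam_to_world"])
p=w["pixels"];cv2.imwrite("pics/w7.png",p[:,:,::-1])
g=p.max(2)[:275]
print("predicted centre px",proj(w,[[.604,.0745,.01],[.604,.0745,.044]]))
# black rib
n,l,st,ce=cv2.connectedComponentsWithStats((g<45).astype(np.uint8))
for i in range(1,n):
    if st[i,4]>150:
        r=cv2.minAreaRect(np.argwhere(l==i)[:,::-1].astype(np.float32));print("black",st[i],ce[i],r)
n,l,st,ce=cv2.connectedComponentsWithStats((g>205).astype(np.uint8))
for i in range(1,n):
    if st[i,4]>150:
        print("white",st[i],ce[i],cv2.minAreaRect(np.argwhere(l==i)[:,::-1].astype(np.float32)))
print(np.percentile(g,[1,10,50,90,99]))
```

```text
t 17.025 pos [0.6809 0.0783 0.2367] yawy 92.81 tilt [-0.0021 -0.0002 -1.    ] F [-0.8692 -0.2773  0.2605] grip 0.5000521325226238 0.0
rows total tx,ty,tz [ 1.2785 -0.0007  2.281 ] turn None
predicted centre px [[314.0923 135.6548]
 [314.1297 135.998 ]]
black [454   0  19  14 162] [461.0247   5.7716] ((463.0, 6.5), (13.0, 18.0), 90.0)
white [265   1  28  50 265] [276.5321  26.9094] ((276.5752258300781, 26.371694564819336), (51.99892044067383, 18.426801681518555), 75.3791275024414)
white [303   0  32  29 317] [318.4795  14.8612] ((319.5000305175781, 15.999994277954102), (31.304948806762695, 22.807889938354492), 26.56505012512207)
white [435   0  50  39 919] [459.5299  19.7149] ((460.4063415527344, 18.478343963623047), (31.572391510009766, 47.27025604248047), 79.82449340820312)
white [329   5  33  41 371] [346.8679  26.2588] ((344.7180480957031, 24.198360443115234), (25.65240478515625, 42.5440559387207), 13.240520477294922)
white [  171    12   259   263 22551] [297.027  149.7847] ((289.4615783691406, 126.19635009765625), (241.40028381347656, 268.53253173828125), 11.856746673583984)
whi
[... 1261 characters left out ...]
86.98175048828125), (13.718029022216797, 73.197998046875), 55.7509651184082)
white [614 173  26  68 705] [629.7986 211.6723] ((633.8195190429688, 208.94989013671875), (23.39207649230957, 70.4438705444336), 15.52410888671875)
white [  38  200  153   75 4260] [112.9866 246.3617] ((113.99998474121094, 237.0), (151.99996948242188, 73.99998474121094), -0.0)
white [ 14 218  33  10 194] [ 28.1495 222.6598] ((30.0, 222.5), (9.0, 32.0), 90.0)
white [613 239  25  36 343] [623.9913 254.863 ] ((624.8412475585938, 256.5352783203125), (32.86497116088867, 20.716861724853516), 77.47119140625)
white [ 227  245   65   30 1232] [265.7622 262.0333] ((259.0, 259.5), (29.0, 64.0), 90.0)
[ 57. 105. 182. 212. 239.]
```

Run:
```python
from h import *
p=cv2.imread("pics/w7.png");g=p.max(2)[:275];w=cam("wrist");w["cam_to_world"]=np.load("pics/w7.npy")
print(g[130:142:6,270:360:3]);print(g[40:240:6,314])
for th in(60,75,90):
    n,l,st,ce=cv2.connectedComponentsWithStats((g<th).astype(np.uint8))
    for i in range(1,n):
        if st[i,4]>300 and abs(ce[i][0]-314)<60: print(th,st[i],ce[i],cv2.minAreaRect(np.argwhere(l==i)[:,::-1].astype(np.float32)))
c=np.array([[x,y,z] for z,xs,ys in((10,60,32),(44,37,7)) for x in(-xs,xs) for y in(-ys,ys)])/1e3
print(proj(w,c@Rw(.0466,0).T+[.6041,.0745,0]))
```

```text
[[204 132 134 135 141 168 168 165 170 165 164 165 118  53  56  55  52  74
  221 219 218 213 242 240 239 230 180 211 210 216]
 [215 132 131 133 134 168 164 165 165 166 161 165 120  51  52  50  54 107
  222 217 214 211 217 239 240 223 185 209 213 203]]
[204 200 202 211 212 205 210 242 241 240 240  57  51  51  53  50  49  50
  50  53  50  53  52  52 179 237 238 210 206 213 213 218 207 212]
60 [ 307  103   14   81 1098] [313.6403 142.4581] ((313.5, 143.0), (80.0, 13.0), 90.0)
75 [ 307  103   15   81 1133] [313.5949 142.5684] ((314.0, 143.0), (80.0, 14.0), 90.0)
90 [ 307  103   15   81 1154] [313.7288 142.1508] ((314.0, 143.0), (80.0, 14.0), 90.0)
[[281.006   70.7539]
 [347.4614  70.9053]
 [283.7794 194.6523]
 [344.1232 194.7769]
 [306.3654  92.8142]
 [322.0833  92.8494]
 [306.6688 176.6371]
 [321.3924 176.668 ]]
```

Run:
```python
from h import *
p=cv2.imread("pics/w7.png");g=cv2.GaussianBlur(p,(3,3),0).max(2).astype(int)
for u in(292,300,314,328,336):print(u,"top",g[70:92,u],"bot",g[188:212,u])
for v in(95,190):print(v,"L",g[v,272:294],"R",g[v,334:358])
```

```text
292 top [206 206 206 205 205 204 189 158 152 190 227 239 240 240 240 222 177 138
 126 125 125 126] bot [125 123 123 124 124 130 158 200 230 239 240 240 233 219 211 211 212 212
 210 207 204 202 201 200]
300 top [205 207 208 209 207 204 202 186 168 190 224 236 238 238 238 238 237 237
 236 236 236 235] bot [216 211 210 211 218 227 235 238 238 238 238 238 233 221 213 212 213 212
 211 209 207 207 207 207]
314 top [205 208 210 211 211 210 206 198 195 208 229 240 241 241 241 241 241 241
 241 241 242 242] bot [237 237 237 237 237 237 237 237 237 237 237 237 231 219 210 209 207 204
 202 203 206 211 214 214]
328 top [195 196 199 202 204 205 190 156 148 187 225 238 240 240 240 238 232 216
 188 169 164 168] bot [143 137 138 141 161 201 230 237 238 238 238 238 232 220 211 208 206 207
 211 213 213 212 211 211]
336 top [213 212 211 210 210 209 208 196 180 196 226 238 240 240 240 234 204 158
 130 125 125 125] bot [143 130 125 123 128 141 172 212 232 235 235 234 225 210 207 210 208 208
 209 210 209 209 209 211]
95 L [148 142 133 131 131 132 134 134 134 144 164 172 168 166 165 165 159 137
 114 101  98  98] R [127 126 127 138 164 197 216 224 231 237 240 236 217 191 177 182 196 205
 206 204 204 203 201 200]
190 L [216 214 212 198 164 139 134 133 132 130 127 140 187 227 239 226 193 163
 142 128 123 124] R [123 122 125 147 191 225 236 238 238 216 160 113 107 121 130 132 133 133
 131 131 132 135 137 138]
```

Run:
```python
from h import *
w=cam("wrist");w["cam_to_world"]=np.load("pics/w7.npy")
c=np.array([[-60,0,10],[60,0,10],[-45,-32,10],[-45,32,10],[53,-32,10],[53,32,10],[-37,0,44],[37,0,44],[0,-7,44],[0,7,44]])/1e3
o=np.array([79.2,200.8,281.6,346.6,283.7,343.6,102.5,184.2,306.6,321]);ax=[1,1,0,0,0,0,1,1,0,0]
def f(p):
    q=proj(w,c@Rw(p[2],p[3] if len(p)>3 else 0).T+[p[0],p[1],p[4] if len(p)>4 else 0]);return q[range(10),ax]-o
for x0 in([.61,.0745,.04],[.61,.0745,.04,0],[.61,.0745,.04,0,0]):
    r=least_squares(f,x0,x_scale=.01);print(r.x,np.degrees(r.x[2:4]),r.fun)
```

```text
[0.6115 0.0746 0.0441] [2.5251] [-0.023   0.8002 -0.1467  0.0758 -0.2495  0.176  -0.7949  0.2414 -0.2873
  0.4186]
[ 0.6111  0.0746  0.0441 -0.0178] [ 2.5247 -1.019 ] [-0.4125  0.4057 -0.2218  0.1545 -0.1824  0.1101 -0.3832  0.5443 -0.2868
  0.4137]
[ 0.6111  0.0746  0.0441 -0.0174 -0.0029] [ 2.5261 -0.9966] [ 0.0446 -0.0673  0.0359 -0.1086  0.0386 -0.105  -0.1101  0.134  -0.2238
  0.3507]
```

Run:
```python
from h import *
plan([.6112,.0746,.029],92.53)
```

```text
t 17.125 pos [0.6811 0.0784 0.2369] yawy 92.82 tilt [-0.0018 -0.0001 -1.    ] F [-0.1245  0.1062 -0.3456] grip 0.4974278326364115 0.0
rows total tx,ty,tz [ 1.1598 -0.0052  3.4664] turn 0.035899109414382124
```

Call:
send_rows(
  steps=[
    {"tx": 0.4,"ty": 0,"tz": 0.3,"turn": 0.04,"grip": 0.5},
    {"tx": 0.5,"ty": 0,"tz": 0.7,"turn": 0,"grip": 0.5},
    {"tx": 0.26,"ty": 0,"tz": 0.8,"turn": 0,"grip": 0.5},
    {"tx": 0,"ty": 0,"tz": 0.8,"turn": 0,"grip": 0.5},
    {"tx": 0,"ty": 0,"tz": 0.3,"turn": 0,"grip": 0.5},
    {"tx": 0,"ty": 0,"tz": 0,"turn": 0,"grip": 0.5},
    {"tx": 0,"ty": 0,"tz": 0,"turn": 0,"grip": 0.5},
  ],
)

```text
time: 18.0
position: [0.6142, 0.0754, 0.0658]
tool_rot: [-0.068, 3.137, 0.001]
ft_force: [-0.2, 0.1, 0.6]
grip_width: 0.501
grip_force: 0.0
```

Run:
```python
from h import *
plan([.6112,.0746,.029],92.53)
```

```text
t 18.0 pos [0.6142 0.0754 0.0658] yawy 92.49 tilt [ 0.0034  0.0006 -1.    ] F [-0.176   0.0744  0.5699] grip 0.5008736538372464 0.0
rows total tx,ty,tz [ 0.0521 -0.011   0.6136] turn -0.005181920757806324
```

Call:
send_rows(
  steps=[
    {"tx": 0.04,"ty": -0.01,"tz": 0.3,"turn": 0,"grip": 0.5},
    {"tx": 0,"ty": 0,"tz": 0.2,"turn": 0,"grip": 0.5},
    {"tx": 0,"ty": 0,"tz": 0.1,"turn": 0,"grip": 0.5},
    {"tx": 0,"ty": 0,"tz": 0,"turn": 0,"grip": 0.5},
    {"tx": 0,"ty": 0,"tz": 0,"turn": 0,"grip": 0.5},
  ],
)

```text
time: 18.62
position: [0.6105, 0.0745, 0.0281]
tool_rot: [-0.068, 3.14, 0.0]
ft_force: [-0.0, 0.4, -0.9]
grip_width: 0.502
grip_force: 0.0
```

Run:
```python
from h import *
plan([.6112,.0746,.029],92.53)
```

```text
t 18.625 pos [0.6105 0.0745 0.0281] yawy 92.49 tilt [ 0.0007  0.0001 -1.    ] F [-0.0235  0.4346 -0.9238] grip 0.5019227856497526 0.0
rows total tx,ty,tz [-0.0123  0.0006 -0.0155] turn -0.0048230510667348625
```

Positioned within 1 mm. I'll grip firmly, then lift gently.

Call:
send_rows(
  steps=[
    {"tx": -0.01,"ty": 0,"tz": -0.02,"turn": 0,"grip": 0.2},
    {"tx": 0,"ty": 0,"tz": 0,"turn": 0,"grip": 0},
    {"tx": 0,"ty": 0,"tz": 0,"turn": 0,"grip": 0},
    {"tx": 0,"ty": 0,"tz": 0,"turn": 0,"grip": 0},
    {"tx": 0,"ty": 0,"tz": 0,"turn": 0,"grip": 0},
  ],
  newtons=35,
)

```text
time: 19.25
position: [0.6107, 0.0747, 0.029]
tool_rot: [-0.069, 3.141, 0.0]
ft_force: [1.4, 0.3, 0.5]
grip_width: 0.16
grip_force: 35.0
```

Run:
```python
from h import *
plan([.6112,.0746,.21],92.53)
```

```text
t 19.25 pos [0.6107 0.0747 0.029 ] yawy 92.51 tilt [ 0.0001  0.0002 -1.    ] F [1.4171 0.2534 0.5446] grip 0.16002781694964302 34.993057921528816
rows total tx,ty,tz [-0.0083 -0.0013 -3.0158] turn -0.002733529459201023
```

Call:
send_rows(
  steps=[
    {"tx": 0,"ty": 0,"tz": -0.1,"turn": 0,"grip": 0},
    {"tx": 0,"ty": 0,"tz": -0.3,"turn": 0,"grip": 0},
    {"tx": 0,"ty": 0,"tz": -0.6,"turn": 0,"grip": 0},
    {"tx": 0,"ty": 0,"tz": -0.7,"turn": 0,"grip": 0},
    {"tx": 0,"ty": 0,"tz": -0.7,"turn": 0,"grip": 0},
    {"tx": 0,"ty": 0,"tz": -0.4,"turn": 0,"grip": 0},
    {"tx": 0,"ty": 0,"tz": -0.2,"turn": 0,"grip": 0},
    {"tx": 0,"ty": 0,"tz": 0,"turn": 0,"grip": 0},
    {"tx": 0,"ty": 0,"tz": 0,"turn": 0,"grip": 0},
  ],
)

```text
time: 20.38
position: [0.6097, 0.0744, 0.2074]
tool_rot: [0.068, -3.138, 0.001]
ft_force: [0.2, 0.5, -6.3]
grip_width: 0.157
grip_force: 35.0
```

Run:
```python
from h import *
# tool target so weight origin lands on lid top; weight-tool offset (weight - tcp at grasp) fill below
plan([.6214,-.1511,.200],92.53)
```

```text
t 20.375 pos [0.6097 0.0744 0.2074] yawy 92.49 tilt [-0.0027 -0.0005 -1.    ] F [ 0.2233  0.465  -6.2617] grip 0.15701882109256107 34.99409914948046
rows total tx,ty,tz [-0.0312 -3.7637  0.1245] turn -0.004738164340642115
```

Call:
send_rows(
  steps=[
    {"tx": 0,"ty": -0.2,"tz": 0,"turn": 0,"grip": 0},
    {"tx": 0,"ty": -0.4,"tz": 0,"turn": 0,"grip": 0},
    {"tx": 0,"ty": -0.5,"tz": 0,"turn": 0,"grip": 0},
    {"tx": 0,"ty": -0.6,"tz": 0,"turn": 0,"grip": 0},
    {"tx": 0,"ty": -0.6,"tz": 0,"turn": 0,"grip": 0},
    {"tx": 0,"ty": -0.5,"tz": 0,"turn": 0,"grip": 0},
    {"tx": 0,"ty": -0.5,"tz": 0,"turn": 0,"grip": 0},
    {"tx": 0,"ty": -0.3,"tz": 0,"turn": 0,"grip": 0},
    {"tx": 0,"ty": -0.15,"tz": 0,"turn": 0,"grip": 0},
    {"tx": 0,"ty": 0,"tz": 0,"turn": 0,"grip": 0},
    {"tx": 0,"ty": 0,"tz": 0,"turn": 0,"grip": 0},
    {"tx": 0,"ty": 0,"tz": 0,"turn": 0,"grip": 0},
  ],
)

```text
time: 21.88
position: [0.6207, -0.1487, 0.2089]
tool_rot: [-0.072, 3.141, 0.001]
ft_force: [-0.5, 0.4, -5.4]
grip_width: 0.16
grip_force: 35.0
```

Run:
```python
from h import *
plan([.6209,-.1510,.169],92.53)
```

```text
t 21.875 pos [ 0.6207 -0.1487  0.2089] yawy 92.61 tilt [ 0.      0.0007 -1.    ] F [-0.4867  0.4283 -5.4468] grip 0.15961306900525915 34.9941898137331
rows total tx,ty,tz [-0.0012 -0.0391  0.6655] turn 0.010517519345272675
```

Call:
send_rows(
  steps=[
    {"tx": 0,"ty": -0.04,"tz": 0.15,"turn": 0,"grip": 0},
    {"tx": 0,"ty": 0,"tz": 0.2,"turn": 0,"grip": 0},
    {"tx": 0,"ty": 0,"tz": 0.15,"turn": 0,"grip": 0},
    {"tx": 0,"ty": 0,"tz": 0.05,"turn": 0,"grip": 0},
    {"tx": 0,"ty": 0,"tz": 0,"turn": 0,"grip": 0},
    {"tx": 0,"ty": 0,"tz": 0,"turn": 0,"grip": 0},
  ],
)

```text
time: 22.62
position: [0.6209, -0.1527, 0.1765]
tool_rot: [-0.068, 3.14, -0.0]
ft_force: [0.4, -0.4, -6.1]
grip_width: 0.159
grip_force: 35.0
```

Run:
```python
from h import *
plan([.6209,-.1510,.169],92.53)
```

```text
t 22.625 pos [ 0.6209 -0.1527  0.1765] yawy 92.49 tilt [ 0.001  -0.0001 -1.    ] F [ 0.3595 -0.3631 -6.1475] grip 0.15874010338325117 34.99404444359243
rows total tx,ty,tz [-0.0008  0.0291  0.1243] turn -0.004514421639497002
```

Call:
send_rows(
  steps=[
    {"tx": 0,"ty": 0.025,"tz": 0.04,"turn": 0,"grip": 0},
    {"tx": 0,"ty": 0,"tz": 0.03,"turn": 0,"grip": 0},
    {"tx": 0,"ty": 0,"tz": 0.02,"turn": 0,"grip": 0},
    {"tx": 0,"ty": 0,"tz": 0,"turn": 0,"grip": 0},
    {"tx": 0,"ty": 0,"tz": 0,"turn": 0,"grip": 0},
  ],
)

```text
time: 23.25
position: [0.6206, -0.1512, 0.1706]
tool_rot: [-0.068, 3.141, -0.0]
ft_force: [0.0, -0.7, -5.9]
grip_width: 0.157
grip_force: 35.0
```

Run:
```python
from h import *
plan([.6209,-.1510,.169],92.53)
```

```text
t 23.25 pos [ 0.6206 -0.1512  0.1706] yawy 92.49 tilt [ 0.0002 -0.     -1.    ] F [ 0.0178 -0.6966 -5.909 ] grip 0.15650553770784426 34.99416192993522
rows total tx,ty,tz [-0.0058  0.0035  0.0272] turn -0.005223891163876004
```

Call:
send_rows(
  steps=[
    {"tx": 0,"ty": 0,"tz": 0.015,"turn": 0,"grip": 0},
    {"tx": 0,"ty": 0,"tz": 0.01,"turn": 0,"grip": 0},
    {"tx": 0,"ty": 0,"tz": 0,"turn": 0,"grip": 0},
    {"tx": 0,"ty": 0,"tz": 0,"turn": 0,"grip": 0},
  ],
)

```text
time: 23.75
position: [0.6205, -0.1511, 0.1691]
tool_rot: [-0.068, 3.141, 0.0]
ft_force: [-0.0, 0.0, -6.1]
grip_width: 0.159
grip_force: 35.0
```

Call:
send_rows(
  steps=[
    {"tx": 0,"ty": 0,"tz": 0.01,"turn": 0,"grip": 0},
    {"tx": 0,"ty": 0,"tz": 0.01,"turn": 0,"grip": 0},
    {"tx": 0,"ty": 0,"tz": 0,"turn": 0,"grip": 0},
    {"tx": 0,"ty": 0,"tz": 0,"turn": 0,"grip": 0},
  ],
)

```text
time: 24.25
position: [0.6206, -0.1512, 0.1688]
tool_rot: [-0.068, 3.14, 0.0]
ft_force: [-3.6, 1.5, 3.7]
grip_width: 0.154
grip_force: 35.0
```

Run:
```python
from h import *
for _ in range(1):
    s=ctrl.get_state();print(s["position"],s["ft_force"],s["torque"])
```

```text
[ 0.6206 -0.1512  0.1688] [-3.6379  1.4968  3.7447] [0.1933 0.8535 0.0302]
```

Call:
send_rows(
  steps=[
    {"tx": 0,"ty": 0,"tz": -0.012,"turn": 0,"grip": 0},
    {"tx": 0,"ty": 0,"tz": 0,"turn": 0,"grip": 0},
    {"tx": 0,"ty": 0,"tz": 0,"turn": 0,"grip": 0},
  ],
)

```text
time: 24.62
position: [0.6206, -0.1512, 0.1688]
tool_rot: [-0.068, 3.14, 0.0]
ft_force: [-2.7, 0.1, 3.0]
grip_width: 0.161
grip_force: 35.0
```

Run:
```python
from h import *
s=ctrl.get_state();print(s["position"],s["ft_force"],s["torque"])
```

```text
[ 0.6206 -0.1512  0.1688] [-2.7074  0.1152  3.0211] [0.2387 0.7294 0.0414]
```

Call:
send_rows(
  steps=[
    {"tx": 0,"ty": 0,"tz": -0.02,"turn": 0,"grip": 0},
    {"tx": 0,"ty": 0,"tz": 0,"turn": 0,"grip": 0},
    {"tx": 0,"ty": 0,"tz": 0,"turn": 0,"grip": 0},
  ],
)

```text
time: 25.0
position: [0.6205, -0.1511, 0.169]
tool_rot: [0.068, -3.141, 0.0]
ft_force: [0.3, -0.7, -4.1]
grip_width: 0.159
grip_force: 35.0
```

Call:
send_rows(
  steps=[
    {"tx": 0,"ty": 0,"tz": 0,"turn": 0,"grip": 0},
    {"tx": 0,"ty": 0,"tz": 0,"turn": 0,"grip": 0.17},
    {"tx": 0,"ty": 0,"tz": 0,"turn": 0,"grip": 0.2},
    {"tx": 0,"ty": 0,"tz": 0,"turn": 0,"grip": 0.3},
    {"tx": 0,"ty": 0,"tz": 0,"turn": 0,"grip": 0.3},
    {"tx": 0,"ty": 0,"tz": 0,"turn": 0,"grip": 0.3},
    {"tx": 0,"ty": 0,"tz": 0,"turn": 0,"grip": 0.3},
  ],
  newtons=5,
)

```text
time: 25.88
position: [0.6205, -0.1511, 0.1698]
tool_rot: [-0.068, 3.141, 0.0]
ft_force: [0.5, 0.8, 0.6]
grip_width: 0.302
grip_force: 0.0
```

Run:
```python
from h import *
s=cam("scene");plan([.6209,-.1510,.169]);P=s["pixels"][:,:,::-1]
cv2.imwrite("pics/s8.png",P)
c=np.array([[x,y,10] for x in(-60,60) for y in(-32,32)])/1e3
for pt in(-5,0,5):print(pt,proj(s,c@Rw(.0441,np.radians(pt)).T+[.6211,-.151,.14]).round(1).tolist())
```

```text
t 25.925 pos [ 0.6205 -0.1511  0.1698] yawy 92.5 tilt [ 0.      0.0001 -1.    ] F [-0.4967 -0.5057 -0.3535] grip 0.2986167071326421 0.0
rows total tx,ty,tz [-0.0062  0.0017  0.0126] turn None
-5 [[295.5, 170.8], [311.0, 185.4], [255.6, 195.5], [270.5, 211.2]]
0 [[296.0, 172.1], [311.4, 186.7], [255.6, 193.9], [270.6, 209.6]]
5 [[296.3, 173.5], [311.7, 188.1], [255.7, 192.2], [270.7, 207.9]]
```

Call:
send_rows(
  steps=[
    {"tx": 0,"ty": 0,"tz": 0,"turn": 0,"grip": 0.5},
    {"tx": 0,"ty": 0,"tz": 0,"turn": 0,"grip": 0.5},
    {"tx": 0,"ty": 0,"tz": -0.2,"turn": 0,"grip": 0.5},
    {"tx": 0,"ty": 0,"tz": -0.5,"turn": 0,"grip": 0.5},
    {"tx": 0,"ty": 0,"tz": -0.8,"turn": 0,"grip": 0.5},
    {"tx": -0.3,"ty": 0,"tz": -0.8,"turn": 0,"grip": 0.5},
    {"tx": -0.5,"ty": 0,"tz": -0.7,"turn": 0,"grip": 0.5},
    {"tx": -0.4,"ty": 0,"tz": -0.3,"turn": 0,"grip": 0.5},
    {"tx": -0.1,"ty": 0,"tz": 0,"turn": 0,"grip": 0.5},
    {"tx": 0,"ty": 0,"tz": 0,"turn": 0,"grip": 0.5},
    {"tx": 0,"ty": 0,"tz": 0,"turn": 0,"grip": 0.5},
  ],
)

```text
time: 27.3
position: [0.6974, -0.1481, 0.3669]
tool_rot: [0.067, -3.139, -0.001]
ft_force: [0.0, -0.9, 0.1]
grip_width: 0.498
grip_force: 0.0
```

Run:
```python
from h import *
w=cam("wrist");s=cam("scene");plan([.6209,-.1510,.169]);np.save("pics/w9.npy",w["cam_to_world"])
A=w["pixels"][:300,170:470,::-1];B=s["pixels"][150:250,230:330,::-1]
cv2.imwrite("pics/w9.png",w["pixels"][:,:,::-1])
A=cv2.resize(A,(500,500),interpolation=cv2.INTER_CUBIC);B=cv2.resize(B,(300,300),interpolation=cv2.INTER_CUBIC)
o=np.zeros((500,800,3),np.uint8);o[:,:500]=A;o[:300,500:]=B
for k in range(0,300,20):
    cv2.putText(o,str(170+k),(int(k*5/3),10),0,.33,(0,0,255));cv2.putText(o,str(k),(0,int(k*5/3)+4),0,.33,(0,0,255))
for k in range(0,100,20):
    cv2.putText(o,str(230+k),(500+3*k,10),0,.33,(0,0,255));cv2.putText(o,str(150+k),(500,3*k+4),0,.33,(0,0,255))
cv2.imwrite("pics/f9.png",o)
c=np.array([[x,y,10] for x in(-60,60) for y in(-32,32)])/1e3
print(proj(w,c@Rw(.0441,0).T+[.6211,-.151,.14]))
```

```text
t 27.4 pos [ 0.6976 -0.1479  0.3674] yawy 92.46 tilt [-0.0009  0.0005 -1.    ] F [-0.9466  0.533  -0.0476] grip 0.5045059735662909 0.0
rows total tx,ty,tz [1.2761 0.0023 3.3085] turn None
[[280.1268  70.1293]
 [348.4355  70.0004]
 [283.4999 197.2152]
 [345.3739 197.0993]]
```

View pics/f9.png

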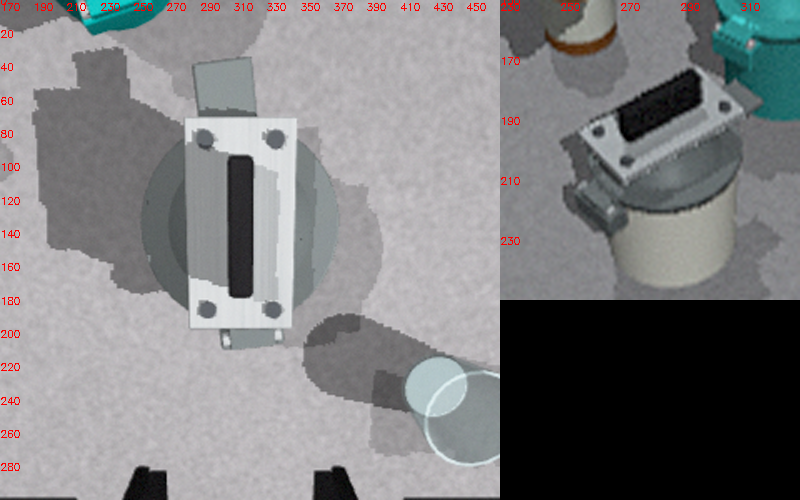

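The weight sits on the dome, with corners at (281,71), (348,71), (283,197) and (345,197). A level plate centred on the dome predicts (280,70), (348,70), (283.5,197) and (345,197). A short wait will show whether it is stable.

Call:
send_rows(
  steps=[
    {"tx": 0,"ty": 0,"tz": 0,"turn": 0,"grip": 0.5},
    {"tx": 0,"ty": 0,"tz": 0,"turn": 0,"grip": 0.5},
    {"tx": 0,"ty": 0,"tz": 0,"turn": 0,"grip": 0.5},
    {"tx": 0,"ty": 0,"tz": 0,"turn": 0,"grip": 0.5},
    {"tx": 0,"ty": 0,"tz": 0,"turn": 0,"grip": 0.5},
    {"tx": 0,"ty": 0,"tz": 0,"turn": 0,"grip": 0.5},
    {"tx": 0,"ty": 0,"tz": 0,"turn": 0,"grip": 0.5},
    {"tx": 0,"ty": 0,"tz": 0,"turn": 0,"grip": 0.5},
  ],
)

```text
time: 28.4
position: [0.6984, -0.1478, 0.3678]
tool_rot: [-0.068, 3.141, 0.0]
ft_force: [-0.0, -0.2, -0.4]
grip_width: 0.501
grip_force: 0.0
```

Run:
```python
from h import *
s=cam("scene");a=cv2.imread("pics/s8.png")
b=cv2.imread("pics/w9.png");w=cam("wrist")["pixels"][:,:,::-1]
d=np.abs(b.astype(int)-w)[:250,250:380];print("wrist change",d.mean(),np.percentile(d,99))
print(cv2.phaseCorrelate(np.float32(b[40:230,250:380,1]),np.float32(w[40:230,250:380,1])))
if d.mean()<8: print(ctrl.close_job())
```

```text
wrist change 4.992420512820513 65.0
((0.47719014870182264, -1.4377389839868187), 1.0443336336701006)
the job is handed in; nothing more can be done
None
```

The job is handed in at about 28 s: the lid was pressed fully home (firm stop at 21 N on the tab), and the weight stands on top of the dome, level to about a degree in the pictures; it had to be set on the bench once on the way to level and re-grip it.

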